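Load the steamer basket, draw its telescopic handle out and hold it up

TASK

Set the two potatoes and the garlic bulb in the steamer basket without dropping them, leaving the onion on the board and everything else where it is. Then squeeze the release button in the side of the grip on the basket's centre post, pull the handle up past its first stop to its second, fully out, and by that grip lift the loaded basket level, a few centimetres clear of the desk. Finish while still holding it there, steady: do not put it down or let go.

Things in the scene. Friction and masses are not known exactly. Their poses are not given: they have to be found in the camera images.
- steamer: Loose round perforated steel steamer basket, 240 mm across the rim, 68 mm high; with its handle about 0.57 kg empty (varies by a fifth). Origin: centre of the underside, on the axis of its centre post; z up. Its x axis points from the button side of the grip to the plain side. The post is 23 mm thick (27 mm at its collar) and ends 126 mm above the underside.
- steamer_floor (a point): Centre of the basket's inner floor, 18 mm above its underside, at the foot of the post (foot 44 mm across, 6 mm high); axes as steamer. The floor is flat to a radius of about 104 mm; the 4 mm wall rises 48 mm from it, leaving a mouth of about 230 mm.
- grip (a point): Centre of the black grip on top of the handle, 151 mm above the basket's underside when pushed in; axes as steamer. Rounded block 30 (x) x 36 (y) x 40 mm high. The release button, a ribbed grey square 22 x 22 mm, stands out 7 mm from the middle of its -x face; the +x face is a plain palm pad. Fingers closing along x on both faces (37 mm, 31 pressed) press it.
- handle (a joint): How far the telescopic handle is drawn up out of the post, m: 0 pushed in (start), 0.040 first stop, 0.080 second stop and end of travel. Slides with 1 to 3 N. A spring catch holds it at each of the three unless the button is pressed; with the button kept pressed it slides past the first stop to the end, where it lifts the basket.
- release (a joint): How far the release button is pushed into the grip (towards +x), m: 0 out, 0.006 fully in. The spring takes 1.5 N to start and 3.3 N fully in; the catch is clear from about 0.004. It must stay pressed while the handle is pulled.
- potato_big: Loose brown potato, 60 x 79 x 48 mm, longest along its y axis, 0.13 kg (masses vary by a quarter). Origin: centre of its underside; z up as it lies at the start.
- potato_small: Loose brown potato, 49 x 76 x 40 mm, longest along its y axis, 0.07 kg. Origin: centre of its underside; z up as it lies.
- garlic: Loose whole garlic bulb, about 60 mm across, 59 mm high to the tip, grips well about 24 mm up, 0.04 kg. Origin: centre of its underside; z up as it stands.
- board: Fixed off-white plastic chopping board, 201 mm (x) by 269 mm (y), 16 mm thick, on which the vegetables lie. Origin: centre of its underside.
- onion: Loose brown onion, 78 mm across, 85 mm high, on the board beside the others; it stays where it is. Origin: centre of its underside.
- peeler: Loose red peeler, 170 x 25 x 18 mm, lying on the desk between board and basket; it stays. Origin: centre of its underside, length along x.
- shaker: Loose salt shaker, 44 mm across, 90 mm high, at the back of the desk; it stays.
- chilli_jar: Loose jar with a black lid, 65 mm across, 94 mm high, at the back; it stays.
- glass: Loose grey tumbler, 76 mm across the rim, 98 mm high, at the back right; it stays.

How it is judged:
On the way, in this order (a step that is already met when the one before it is completed fails the run):
1. both potatoes and the garlic bulb lie in the basket, let go of (horizontal distance between each of potato_big, potato_small, garlic and steamer_floor below 0.11 m and z of potato_big in the frame of steamer_floor between -0.01 and 0.07 m and z of potato_small in the frame of steamer_floor between -0.01 and 0.07 m and z of garlic in the frame of steamer_floor between -0.01 and 0.07 m and contact force between the fingers and potato_big below 0.3 N and contact force between the fingers and potato_small below 0.3 N and contact force between the fingers and garlic below 0.3 N and height (world z) of steamer below 0.01 m), for 0.2 s.
2. the handle is drawn out to its second stop (horizontal distance between each of potato_big, potato_small, garlic and steamer_floor below 0.11 m and z of potato_big in the frame of steamer_floor between -0.01 and 0.07 m and z of potato_small in the frame of steamer_floor between -0.01 and 0.07 m and z of garlic in the frame of steamer_floor between -0.01 and 0.07 m and value of joint handle above 0.074 m), for 0.1 s.
3. the loaded basket hangs clear of the desk from the extended handle (all of step 2 and height (world z) of steamer above 0.015 m), for 0.2 s.
At the end, for the whole second after the job is handed in: Potatoes and garlic in the basket (within 110 mm of its axis, under 70 mm above its floor); handle joint above 0.074; fingers hold the grip (over 3 N, TCP within 40 mm); basket underside 15 to 120 mm up, tilt under 0.2 rad, under 0.04 m/s; onion within 40 mm, other bystanders 30 mm of their places (all of step 3 and height (world z) of steamer below 0.12 m and angle between steamer's own z axis and vertical below 0.2 rad and linear speed of steamer below 0.04 m/s and contact force between the fingers and steamer above 3 N and distance between the grasp point and grip below 0.04 m and distance of onion from where it was at the start of the episode below 0.04 m and distance of each of peeler, shaker, chilli_jar, glass from where it was at the start of the episode below 0.03 m); the arm keeps its last pose, push and grip.
It fails at once if the onion is pushed away or carried off (40 mm) (distance of onion from where it was at the start of the episode above 0.04 m).
It fails at once if the peeler, shaker, jar or tumbler is moved (30 mm) (distance of any of peeler, shaker, chilli_jar, glass from where it was at the start of the episode above 0.03 m).
It fails at once if a potato or the garlic is dropped (falls free from more than about 4 cm) ((contact force between the fingers and potato_big below 0.02 N and linear speed of potato_big above 0.9 m/s) or (contact force between the fingers and potato_small below 0.02 N and linear speed of potato_small above 0.9 m/s) or (contact force between the fingers and garlic below 0.02 N and linear speed of garlic above 0.9 m/s)).
It fails at once if the basket is tipped over (angle between steamer's own z axis and vertical above 0.5 rad).
It also fails if it takes over 72 s, if anything falls off the work surface, if the arm or the gripper's body presses on something with over 40 N, if the wrist force passes 120 N, or if a joint passes its speed limit or range.

ROBOT

A 6-joint arm with a two-finger parallel gripper is mounted at the origin on a cart in front of the work surface, level with it; the furniture and walls round the work are solid. World frame = base frame: x ahead of the robot, y to its left, z up, the work surface at z = 0. Lengths are in m, angles in rad, forces in N, time in s.
With the tool pointing down it reaches from about 0.4 to 0.825 m from the base axis. Payload 7 kg.
Tool frame: the origin (TCP) lies between the finger pads, 19 mm behind the fingertips; this is the grasp point; z points along the fingers, y is the line along which they close (so a half turn about z gives the same grasp; the last joint's range is limited). The gripper opens to 85 mm and grips with 20 to 120 N. Pads are 22 mm wide; open, the fingers measure 114 mm over their backs; the gripper's body (76 mm by 85 mm) begins 54 mm behind the grasp point. The pads swing forward as they close: fully open they stand 13 mm farther back than shut.
Start: joints at [1.61, 0.359, 0.012, 0, -1.224, -0.288], TCP at [0.166, 0.654, 0.25] pointing down, gripper open.
Joint ranges: [-3.07, 3.07], [-1.43, 2.12], [-1.02, 1.25], [-3.03, 1.67], [-3.05, -0], [-3.03, 3.03]. Speed limits (rad/s): [2.39, 2.39, 3.01, 3.14, 3.14, 3.14].

INTERFACE

Orientations are given as a rotation vector (axis times angle).
In Python, from workcell import arm, imaging gives the robot as it stands.
- The arm moves only by the tool arm_command, never from a script. Its argument "commands" is a list of rows, each an object of numbers: "tx", "ty", "tz": the shift along the tool's x, y, z in mm; "wx", "wy", "wz": the turn, a rotation vector about the tool's x, y, z in rad. A call has 1 to 8 rows; each row is the pose to reach, as a shift and turn from the pose commanded when the call began, along the tool's axes at that moment; what a row does not reach only later rows make up. A row lasts 1/12 s, in which the tool goes at most 41.7 mm and 7.16 degrees, less where a joint would pass 70% of its speed; a pose out of reach is approached as far as the arm can. A call with a gripper value outside its range is refused whole. "claw" is the opening, from 0 (shut) to 1 (fully open), set as the call begins (left out, the last holds). The fingers move at their own pace and stop on an object; "grip_force" is the grip in N (left out, the last holds). Time passes only in rows, so rows that repeat a pose let the fingers close. It gives the time, the measured TCP pose, the force, the opening and the grip force at its end, in the units of the state.
- arm.state(): the state, without advancing time (a new reading comes with each control period).
- imaging.grab_frame(name): name is "scene" or "top" or "wrist"; returns a dict with "image" (420x560x3 uint8, red, green, blue), "fovy" (degrees; the focal length in pixels is half the picture's height over the tangent of half this angle, whatever the lens; pixels are square), "cx", "cy" (the principal point, pixels), "xyz" and "rotation" of the camera in the world. Camera axes: x right, y up, looking along -z (the intrinsics and any distortion apply to the point x, -y, -z); pixel columns grow to the right and rows downward; lengths in m; the calibration is good to about 2 mm. A picture is of the moment at which its call begins. There is no depth.
- arm.close_job(): hands the job in; it is judged then, once.
The state is a dict: "clock": time; "joints": joint angles; "qd": joint speeds; "tau": joint torques, N m; "tool_pos": TCP position; "ee_rot": TCP orientation; "wrist_force": force on the tool from outside, world axes, zero at the start; "moment": the same for the moment, N m; "finger_gap": finger opening in m; "grip_force": force on a finger pad.
Only numpy, scipy, OpenCV 4.12 (cv2) and the standard library are available. Lean on these libraries where they do the work, as an engineer would, in place of code of your own. Each camera call takes 0.05 s, during which the arm holds its last target. There are 200 camera calls.

## Working session

There is one attempt and no reset: what is moved stays moved. The work goes in short steps, Python scripts to look and compute and a tool call to move; the robot and the scene stay as the last step left them, time stands still between calls to the robot, and variables do not carry over. Pictures are saved under pics/ and viewed, at most 10 in all, crops included, and the job is handed in when it is done.

Besides the shell and the picture viewer there is one more tool, called as name([rows], argument=value, ...), one row to a line, values as JSON. arm_command: Moves the arm, as the interface text tells. Its arguments: {"type":"object","properties":{"commands":{"type":"array"},"claw":{"type":"number"},"grip_force":{"type":"number"}},"required":["commands"]}

```bash
mkdir -p pics; ls; cat > h.py <<'E'
import numpy as np, cv2
from scipy.spatial.transform import Rotation as R
from workcell import arm, imaging
def snap(name,fn):
    f=imaging.grab_frame(name); cv2.imwrite('pics/'+fn,f['image'][:,:,::-1]); 
    np.savez('pics/'+fn+'.npz',**{k:v for k,v in f.items()}); return f
def load(fn): return np.load('pics/'+fn+'.npz')
def foc(f): return f['image'].shape[0]/2/np.tan(np.radians(float(f['fovy']))/2)
def ray(f,u,v):
    F=foc(f); d=np.array([(u-f['cx'])/F,-(v-f['cy'])/F,-1.]); r=np.array(f['rotation'])
    r=r if r.shape==(3,3) else R.from_rotvec(r).as_matrix()
    return np.array(f['xyz']), r@d
def at(f,u,v,z):
    o,d=ray(f,u,v); return o+d*(z-o[2])/d[2]
E
python3 - <<'E'
from h import *
for n in('top','scene'):
    f=snap(n,n+'0.png'); print(n,{k:v for k,v in f.items() if k!='image'})
s=arm.state(); print(s)
E
```

```text
pics
top {'fovy': 52.94151625833988, 'cx': 284.1320275518747, 'cy': 211.00877072869557, 'xyz': array([ 0.45183048, -0.04970887,  1.32575994]), 'rotation': array([ 0.09009403, -0.07186933, -1.54620965])}
scene {'fovy': 45.554539744606174, 'cx': 270.5868759396013, 'cy': 197.55336972307242, 'xyz': array([-0.04139067, -0.85458767,  0.68893661]), 'rotation': array([ 1.0273432 , -0.33650649, -0.61962717])}
{'clock': 0.1, 'joints': array([ 1.61011467e+00,  3.59325920e-01,  1.11535725e-02, -3.08709655e-04,
       -1.22412134e+00, -2.88135054e-01]), 'qd': array([ 0.00066543, -0.00058217,  0.00102722,  0.00038903, -0.00094125,
       -0.00031834]), 'tau': array([-4.93515381e-04, -5.84766662e+01,  2.94109100e+01,  6.95425361e+00,
       -3.12557240e-03,  5.01773087e-06]), 'tool_pos': array([0.1661251 , 0.65381583, 0.24915178]), 'ee_rot': array([ 3.11577874e+00, -3.89807514e-01, -6.64427840e-05]), 'wrist_force': array([ 0.26333551,  0.4276933 , -0.62494896]), 'moment': array([ 0.01872415, -0.00222104, -0.05155181]), 'grip_force': 0.0, 'finger_gap': 0.08536818229436993}
```

View pics/top0.png

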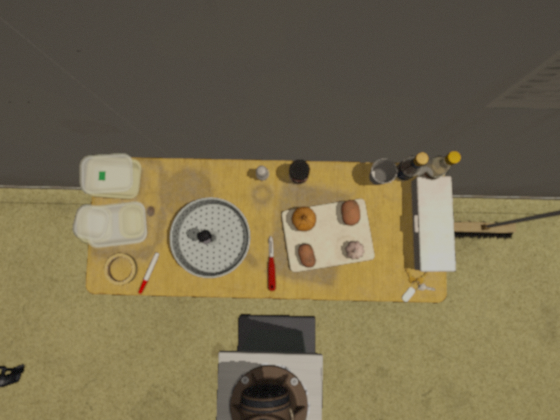

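View pics/scene0.png

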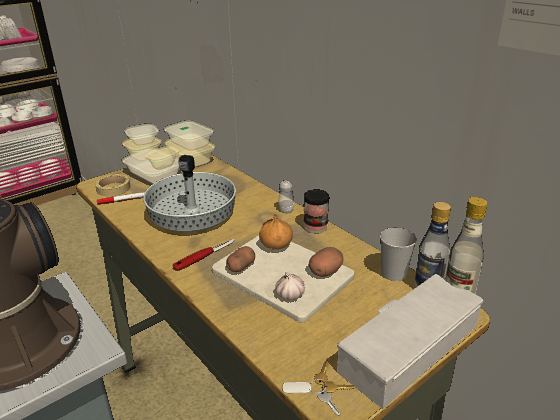

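The top view shows the basket at about (210,237) with its grip at (204,236). The board holds the onion (304,218), big potato (350,212), small potato (307,255) and garlic (355,250). The peeler lies near (271,265). I'll enlarge this area.

```bash
python3 - <<'E'
from h import *
f=load('top0.png'); im=f['image'][190:280,165:385,::-1]
cv2.imwrite('pics/c1.png',cv2.resize(im,None,fx=3.6,fy=3.6,interpolation=cv2.INTER_CUBIC))
g=load('scene0.png'); print(f['image'].shape)
for n,u,v,z in [('basket rim',210,237,.068),('grip',204,236,.171),('onion',304,218,.06),('big',350,212,.04),('small',307,255,.036),('garlic',355,250,.05),('peel',271,274,.01),('jar',300,171,.09)]: print(n,at(f,u,v,z).round(3))
for n,u,v,z in [('garlic',290,287,.045),('small',240,259,.036),('big',326,262,.04),('onion',276,234,.058),('griptop',186,158,.171)]: print('S',n,at(g,u,v,z).round(3))
E
```

```text
(420, 560, 3)
basket rim [0.499 0.186 0.068]
grip [0.498 0.183 0.171]
onion [ 0.563 -0.094  0.06 ]
big [ 0.587 -0.235  0.04 ]
small [ 0.453 -0.106  0.036]
garlic [ 0.471 -0.249  0.05 ]
peel [0.392 0.003 0.01 ]
jar [ 0.701 -0.078  0.09 ]
S garlic [ 0.466 -0.255  0.045]
S small [ 0.452 -0.103  0.036]
S big [ 0.584 -0.237  0.04 ]
S onion [ 0.554 -0.103  0.058]
S griptop [0.494 0.176 0.171]
```

View pics/c1.png

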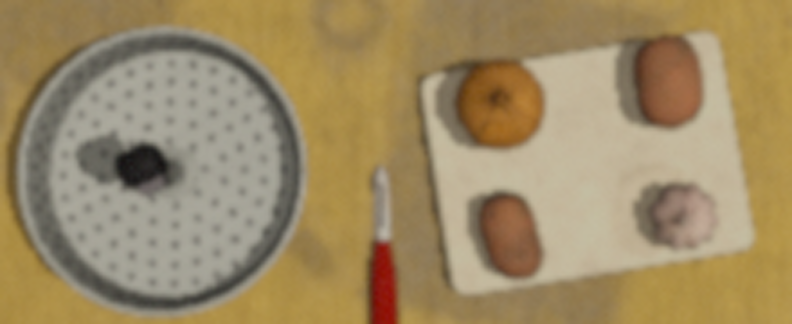

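```bash
cat >> h.py <<'E'
def plan(x,y,z,ya):
    """delta (mm, rad) in tool axes to a tool-down pose whose y axis lies at angle ya (mod pi)"""
    s=arm.state(); R0=R.from_rotvec(s['ee_rot']); p=np.array(s['tool_pos'])
    y0=R0.as_matrix()[:,1]; a0=np.arctan2(y0[1],y0[0]); d=(ya-a0+np.pi/2)%np.pi-np.pi/2
    for k in (d,d-np.sign(d)*np.pi):
        a=a0+k; yy=np.array([np.cos(a),np.sin(a),0]); zz=np.array([0,0,-1.])
        Rt=R.from_matrix(np.c_[np.cross(yy,zz),yy,zz])
        print('d',(1000*R0.inv().apply(np.array([x,y,z])-p)).round(1),'w',(R0.inv()*Rt).as_rotvec().round(3),'j6->',round(s['joints'][5]+k,2),'(less j1 change)')
E
python3 - <<'E'
from h import *
plan(.45,.19,.36,1.3256)
E
```

```text
d [ 389.4  379.8 -110.2] w [ 0.002 -0.    -0.004] j6-> -0.28 (less j1 change)
d [ 389.4  379.8 -110.2] w [-0.000e+00 -2.000e-03  3.138e+00] j6-> -3.43 (less j1 change)
```

arm_command([
  {"tx": 0,"ty": 0,"tz": -110},
  {"tx": 0,"ty": 0,"tz": -110},
  {"tx": 0,"ty": 0,"tz": -110},
  {"tx": 200,"ty": 190,"tz": -110},
  {"tx": 200,"ty": 190,"tz": -110},
  {"tx": 200,"ty": 190,"tz": -110},
  {"tx": 200,"ty": 190,"tz": -110},
  {"tx": 200,"ty": 190,"tz": -110},
], claw=1)

```text
validation failed for argument at $.co...
```

arm_command([
  {"tx": 190,"ty": 190,"tz": 0},
  {"tx": 190,"ty": 190,"tz": 0},
  {"tx": 190,"ty": 190,"tz": 0},
  {"tx": 190,"ty": 190,"tz": 0},
  {"tx": 190,"ty": 190,"tz": 0},
  {"tx": 190,"ty": 190,"tz": 0},
  {"tx": 190,"ty": 190,"tz": 0},
  {"tx": 190,"ty": 190,"tz": 0},
])

```text
validation failed for argument at $.co...
```

```bash
python3 - <<'E'
from h import *
s=arm.state(); print(s['clock'],s['tool_pos'],s['ee_rot'],s['joints'].round(2))
f=snap('wrist','w0.png'); print({k:v for k,v in f.items() if k!='image'})
E
```

```text
0.1 [0.1661251  0.65381583 0.24915178] [ 3.11577874e+00 -3.89807514e-01 -6.64427840e-05] [ 1.61  0.36  0.01 -0.   -1.22 -0.29]
{'fovy': 64.91639493109092, 'cx': 281.3232222583393, 'cy': 213.50881719534146, 'xyz': array([0.23899383, 0.63569084, 0.373372  ]), 'rotation': array([-0.21180809,  0.26937668, -1.8054977 ])}
```

View pics/w0.png

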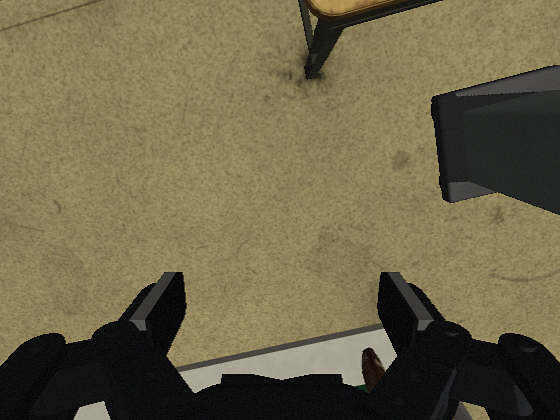

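The arm didn't move because the row format was rejected, so this wrist view shows only floor and fingers. Next I'll try a row with all six keys.

arm_command([
  {"tx": 0,"ty": 0,"tz": -110,"wx": 0,"wy": 0,"wz": 0},
  {"tx": 0,"ty": 0,"tz": -110,"wx": 0,"wy": 0,"wz": 0},
  {"tx": 0,"ty": 0,"tz": -110,"wx": 0,"wy": 0,"wz": 0},
], claw=1)

```text
clock: 0.4
tool_pos: [0.1667, 0.6545, 0.3637]
ee_rot: [-3.115, 0.389, -0.002]
wrist_force: [0.3, 0.1, 1.6]
finger_gap: 0.0854
grip_force: 0.0
```

arm_command([
  {"tx": 390,"ty": 380,"tz": 0,"wx": 0,"wy": 0,"wz": 0},
  {"tx": 390,"ty": 380,"tz": 0,"wx": 0,"wy": 0,"wz": 0},
  {"tx": 390,"ty": 380,"tz": 0,"wx": 0,"wy": 0,"wz": 0},
  {"tx": 390,"ty": 380,"tz": 0,"wx": 0,"wy": 0,"wz": 0},
  {"tx": 390,"ty": 380,"tz": 0,"wx": 0,"wy": 0,"wz": 0},
  {"tx": 390,"ty": 380,"tz": 0,"wx": 0,"wy": 0,"wz": 0},
  {"tx": 390,"ty": 380,"tz": 0,"wx": 0,"wy": 0,"wz": 0},
  {"tx": 390,"ty": 380,"tz": 0,"wx": 0,"wy": 0,"wz": 0},
])

```text
clock: 1.07
tool_pos: [0.3408, 0.3679, 0.36]
ee_rot: [-3.117, 0.389, 0.0]
wrist_force: [0.5, 0.7, -0.2]
finger_gap: 0.0856
grip_force: 0.0
```

```bash
python3 - <<'E'
from h import *
plan(.42,.19,.37,1.3256)
E
```

```text
d [120.5 153.  -10. ] w [-0.     0.    -0.003] j6-> 0.11 (less j1 change)
d [120.5 153.  -10. ] w [0.    0.    3.138] j6-> -3.03 (less j1 change)
```

arm_command([
  {"tx": 120,"ty": 153,"tz": -10,"wx": 0,"wy": 0,"wz": 0},
  {"tx": 120,"ty": 153,"tz": -10,"wx": 0,"wy": 0,"wz": 0},
  {"tx": 120,"ty": 153,"tz": -10,"wx": 0,"wy": 0,"wz": 0},
  {"tx": 120,"ty": 153,"tz": -10,"wx": 0,"wy": 0,"wz": 0},
  {"tx": 120,"ty": 153,"tz": -10,"wx": 0,"wy": 0,"wz": 0},
  {"tx": 120,"ty": 153,"tz": -10,"wx": 0,"wy": 0,"wz": 0},
  {"tx": 120,"ty": 153,"tz": -10,"wx": 0,"wy": 0,"wz": 0},
])

```text
clock: 1.65
tool_pos: [0.4193, 0.1907, 0.3701]
ee_rot: [-3.116, 0.395, -0.0]
wrist_force: [-0.2, 0.7, 0.1]
finger_gap: 0.0854
grip_force: 0.0
```

```bash
python3 - <<'E'
from h import *
f=snap('wrist','w1.png'); print({k:v for k,v in f.items() if k!='image'})
plan(.47,-.16,.36,1.3256)
E
```

```text
{'fovy': 64.91639493109092, 'cx': 281.3232222583393, 'cy': 213.50881719534146, 'xyz': array([0.49204853, 0.17207016, 0.4943351 ]), 'rotation': array([-0.20978936,  0.27124944, -1.80825415])}
d [136.6 327.9   9.9] w [-0.     0.    -0.005] j6-> 0.47 (less j1 change)
d [136.6 327.9   9.9] w [0.    0.    3.136] j6-> -2.67 (less j1 change)
```

View pics/w1.png

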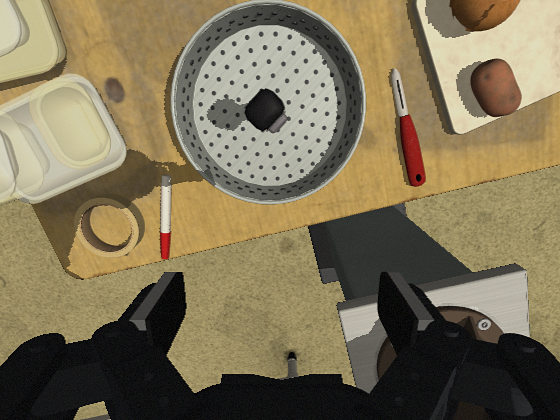

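The grip shows as a diamond centred near (265,108), with its grey button at the lower right (~(277,126)). The basket rim is centred near (269,101). Next is the board.

arm_command([
  {"tx": 136,"ty": 328,"tz": 10,"wx": 0,"wy": 0,"wz": 0},
  {"tx": 136,"ty": 328,"tz": 10,"wx": 0,"wy": 0,"wz": 0},
  {"tx": 136,"ty": 328,"tz": 10,"wx": 0,"wy": 0,"wz": 0},
  {"tx": 136,"ty": 328,"tz": 10,"wx": 0,"wy": 0,"wz": 0},
  {"tx": 136,"ty": 328,"tz": 10,"wx": 0,"wy": 0,"wz": 0},
  {"tx": 136,"ty": 328,"tz": 10,"wx": 0,"wy": 0,"wz": 0},
  {"tx": 136,"ty": 328,"tz": 10,"wx": 0,"wy": 0,"wz": 0},
  {"tx": 136,"ty": 328,"tz": 10,"wx": 0,"wy": 0,"wz": 0},
])

```text
clock: 2.37
tool_pos: [0.4671, -0.1385, 0.3606]
ee_rot: [-3.117, 0.387, -0.001]
wrist_force: [1.3, 0.2, -0.5]
finger_gap: 0.0853
grip_force: 0.0
```

arm_command([
  {"tx": 10,"ty": 20,"tz": 0,"wx": 0,"wy": 0,"wz": 0},
  {"tx": 10,"ty": 20,"tz": 0,"wx": 0,"wy": 0,"wz": 0},
  {"tx": 10,"ty": 20,"tz": 0,"wx": 0,"wy": 0,"wz": 0},
])

```text
clock: 2.62
tool_pos: [0.472, -0.1596, 0.3597]
ee_rot: [3.117, -0.392, -0.003]
wrist_force: [0.7, 0.9, -1.1]
finger_gap: 0.0852
grip_force: 0.0
```

```bash
python3 - <<'E'
from h import *
f=snap('wrist','w2.png'); print({k:v for k,v in f.items() if k!='image'})
a=load('w1.png')['image'][60:160,215:315,::-1]; a=cv2.resize(a,(400,400),interpolation=cv2.INTER_CUBIC)
b=f['image'][0:280,150:430,::-1] 
b=cv2.resize(f['image'][0:300,100:500,::-1],(400,300))
c=np.zeros((400,800,3),np.uint8); c[:,:400]=a; c[:300,400:]=b
cv2.imwrite('pics/c2.png',c)
E
```

```text
{'fovy': 64.91639493109092, 'cx': 281.3232222583393, 'cy': 213.50881719534146, 'xyz': array([ 0.54498382, -0.17804471,  0.48381703]), 'rotation': array([-0.21189772,  0.27208458, -1.80647843])}
```

View pics/c2.png

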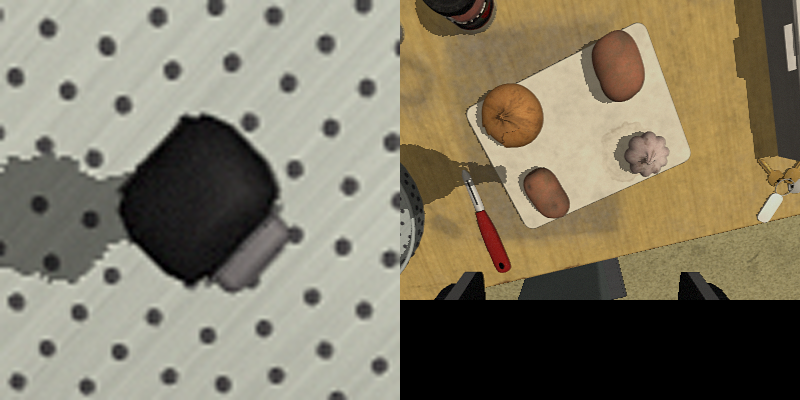

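```bash
python3 - <<'E'
from h import *
w1=load('w1.png'); w2=load('w2.png')
P=lambda u,v:at(w1,215+u/4,60+v/4,.16)
c=[P(198,115),P(278,203),P(195,285),P(120,200)]
print('grip',np.mean(c,0).round(4))
for i in range(4):
    d=c[(i+1)%4]-c[i]; print(np.linalg.norm(d).round(4),np.degrees(np.arctan2(d[1],d[0])).round(1))
d=P(290,225)-P(238,290); print('btn edge',np.degrees(np.arctan2(d[1],d[0])))
print('btn face c',at(w1,215+264/4,60+257/4,.15))
rim=[at(w1,u,v,.068) for u,v in((172,101),(366,101),(269,0.5),(269,203))]; print('rim',np.mean(rim,0),np.linalg.norm(rim[0]-rim[1]),np.linalg.norm(rim[2]-rim[3]))
for n,u,v,z in(('garlic',348,153,.045),('big',318,66,.04),('small',246,192,.036),('onion',213,116,.06)): print(n,at(w2,u,v,z).round(4))
for n,a,b,z in(('big',(310,34),(327,98),.04),('small',(234,172),(258,213),.036)):
    d=at(w2,*a,z)-at(w2,*b,z); print(n,'axis',np.degrees(np.arctan2(d[1],d[0])))
plan(.469,-.251,.25,np.radians(90))
E
```

```text
grip [0.4978 0.1875 0.16  ]
0.0276 -150.8
0.028 118.9
0.0267 27.3
0.0271 -59.3
btn edge -54.11581093222139
btn face c [0.48094817 0.17535224 0.15      ]
rim [0.50327686 0.18489972 0.068     ] 0.23723503461176437 0.23653122213437394
garlic [ 0.4727 -0.2504  0.045 ]
big [ 0.5858 -0.2356  0.04  ]
small [ 0.4536 -0.1041  0.036 ]
onion [ 0.5608 -0.0955  0.06  ]
big axis 3.473760971242422
small axis 13.933759720212576
d [ 20.  90. 110.] w [-0.     0.001 -0.249] j6-> 1.5 (less j1 change)
d [ 20.  90. 110.] w [2.000e-03 0.000e+00 2.893e+00] j6-> -1.64 (less j1 change)
```

```bash
python3 - <<'E'
from h import *
plan(.586,-.2355,.12,np.radians(-86.5))
E
```

```text
d [129.7  46.1 239.9] w [-0.     0.001 -0.31 ] j6-> 1.56 (less j1 change)
d [129.7  46.1 239.9] w [2.000e-03 0.000e+00 2.832e+00] j6-> -1.58 (less j1 change)
```

arm_command([
  {"tx": 130,"ty": 46,"tz": 100,"wx": 0,"wy": 0,"wz": -0.31},
  {"tx": 130,"ty": 46,"tz": 100,"wx": 0,"wy": 0,"wz": -0.31},
  {"tx": 130,"ty": 46,"tz": 100,"wx": 0,"wy": 0,"wz": -0.31},
  {"tx": 130,"ty": 46,"tz": 100,"wx": 0,"wy": 0,"wz": -0.31},
  {"tx": 130,"ty": 46,"tz": 240,"wx": 0,"wy": 0,"wz": -0.31},
  {"tx": 130,"ty": 46,"tz": 240,"wx": 0,"wy": 0,"wz": -0.31},
  {"tx": 130,"ty": 46,"tz": 240,"wx": 0,"wy": 0,"wz": -0.31},
  {"tx": 130,"ty": 46,"tz": 240,"wx": 0,"wy": 0,"wz": -0.31},
])

```text
clock: 3.33
tool_pos: [0.5839, -0.2332, 0.1146]
ee_rot: [-3.138, -0.098, 0.011]
wrist_force: [-0.7, 0.2, -0.3]
finger_gap: 0.0854
grip_force: 0.0
```

```bash
python3 - <<'E'
from h import *
plan(.586,-.2355,.042,np.radians(-86.5))
E
```

```text
d [ 2.5  2.6 72.5] w [-0.003  0.007  0.001] j6-> 1.7 (less j1 change)
d [ 2.5  2.6 72.5] w [-0.011 -0.004 -3.14 ] j6-> 4.85 (less j1 change)
```

arm_command([
  {"tx": 0,"ty": 0,"tz": 30,"wx": 0,"wy": 0,"wz": 0},
  {"tx": 0,"ty": 0,"tz": 60,"wx": 0,"wy": 0,"wz": 0},
  {"tx": 0,"ty": 0,"tz": 78,"wx": 0,"wy": 0,"wz": 0},
  {"tx": 0,"ty": 0,"tz": 78,"wx": 0,"wy": 0,"wz": 0},
  {"tx": 0,"ty": 0,"tz": 78,"wx": 0,"wy": 0,"wz": 0},
])

```text
clock: 3.75
tool_pos: [0.5864, -0.2344, 0.0422]
ee_rot: [-3.14, -0.1, 0.003]
wrist_force: [-0.4, -0.6, 1.3]
finger_gap: 0.0857
grip_force: 0.0
```

arm_command([
  {"tx": 0,"ty": 0,"tz": 0,"wx": 0,"wy": 0,"wz": 0},
  {"tx": 0,"ty": 0,"tz": 0,"wx": 0,"wy": 0,"wz": 0},
  {"tx": 0,"ty": 0,"tz": 0,"wx": 0,"wy": 0,"wz": 0},
  {"tx": 0,"ty": 0,"tz": 0,"wx": 0,"wy": 0,"wz": 0},
  {"tx": 0,"ty": 0,"tz": 0,"wx": 0,"wy": 0,"wz": 0},
  {"tx": 0,"ty": 0,"tz": 0,"wx": 0,"wy": 0,"wz": 0},
  {"tx": 0,"ty": 0,"tz": 0,"wx": 0,"wy": 0,"wz": 0},
  {"tx": 0,"ty": 0,"tz": 0,"wx": 0,"wy": 0,"wz": 0},
], claw=0, grip_force=25)

```text
clock: 4.42
tool_pos: [0.5877, -0.2359, 0.0448]
ee_rot: [3.14, 0.097, 0.006]
wrist_force: [-1.1, 3.4, 6.0]
finger_gap: 0.0555
grip_force: 26.0
```

arm_command([
  {"tx": 0,"ty": 0,"tz": -20,"wx": 0,"wy": 0,"wz": 0},
  {"tx": 0,"ty": 0,"tz": -60,"wx": 0,"wy": 0,"wz": 0},
  {"tx": 0,"ty": 0,"tz": -190,"wx": 0,"wy": 0,"wz": 0},
  {"tx": 0,"ty": 0,"tz": -190,"wx": 0,"wy": 0,"wz": 0},
  {"tx": 0,"ty": 0,"tz": -190,"wx": 0,"wy": 0,"wz": 0},
  {"tx": 0,"ty": 0,"tz": -190,"wx": 0,"wy": 0,"wz": 0},
  {"tx": 0,"ty": 0,"tz": -190,"wx": 0,"wy": 0,"wz": 0},
])

```text
clock: 5.0
tool_pos: [0.588, -0.2365, 0.2379]
ee_rot: [3.139, 0.096, 0.014]
wrist_force: [-0.7, -0.6, -2.5]
finger_gap: 0.0553
grip_force: 27.7
```

```bash
python3 - <<'E'
from h import *
s=arm.state();print(s['finger_gap'],s['tool_pos'])
C=np.array([.4985,.1865])
for n,r,d in(('big',67,32),('small',68,-58),('garlic',70,-148)): print(n,C+r/1000*np.array([np.cos(np.radians(d)),np.sin(np.radians(d))]))
plan(.5553,.222,.235,np.radians(-58))
E
```

```text
0.05527342588401614 [ 0.58798338 -0.23651045  0.23792834]
big [0.55531922 0.22200459]
small [0.53453451 0.12883273]
garlic [0.43913663 0.14940565]
d [  -4.6 -459.7    2.1] w [ 0.004 -0.008 -0.497] j6-> 2.2 (less j1 change)
d [  -4.6 -459.7    2.1] w [-0.011 -0.005  2.644] j6-> -0.94 (less j1 change)
```

arm_command([
  {"tx": -5,"ty": -460,"tz": 0,"wx": 0,"wy": 0,"wz": -0.5},
  {"tx": -5,"ty": -460,"tz": 0,"wx": 0,"wy": 0,"wz": -0.5},
  {"tx": -5,"ty": -460,"tz": 0,"wx": 0,"wy": 0,"wz": -0.5},
  {"tx": -5,"ty": -460,"tz": 0,"wx": 0,"wy": 0,"wz": -0.5},
  {"tx": -5,"ty": -460,"tz": 0,"wx": 0,"wy": 0,"wz": -0.5},
  {"tx": -5,"ty": -460,"tz": 0,"wx": 0,"wy": 0,"wz": -0.5},
  {"tx": -5,"ty": -460,"tz": 0,"wx": 0,"wy": 0,"wz": -0.5},
  {"tx": -5,"ty": -460,"tz": 0,"wx": 0,"wy": 0,"wz": -0.5},
])

```text
clock: 5.67
tool_pos: [0.5611, 0.0981, 0.2322]
ee_rot: [-3.019, -0.869, 0.001]
wrist_force: [1.4, 0.1, -0.9]
finger_gap: 0.0549
grip_force: 27.7
```

```bash
python3 - <<'E'
from h import *
plan(.5553,.222,.235,np.radians(-58))
E
```

```text
d [  60.9 -108.    -2.8] w [-0.     0.     0.002] j6-> 1.61 (less j1 change)
d [  60.9 -108.    -2.8] w [-1.000e-03 -1.000e-03 -3.139e+00] j6-> 4.75 (less j1 change)
```

arm_command([
  {"tx": 60,"ty": -107,"tz": 0,"wx": 0,"wy": 0,"wz": 0},
  {"tx": 60,"ty": -107,"tz": 0,"wx": 0,"wy": 0,"wz": 0},
  {"tx": 60,"ty": -107,"tz": 0,"wx": 0,"wy": 0,"wz": 0},
  {"tx": 60,"ty": -107,"tz": 0,"wx": 0,"wy": 0,"wz": 0},
  {"tx": 60,"ty": -107,"tz": 0,"wx": 0,"wy": 0,"wz": 0},
  {"tx": 60,"ty": -107,"tz": 0,"wx": 0,"wy": 0,"wz": 0},
])

```text
clock: 6.17
tool_pos: [0.5555, 0.2189, 0.2318]
ee_rot: [3.018, 0.871, -0.002]
wrist_force: [0.5, -0.7, -1.2]
finger_gap: 0.0551
grip_force: 27.7
```

```bash
python3 - <<'E'
from h import *
plan(.5553,.222,.048,np.radians(-58))
E
```

```text
d [  1.8  -2.8 183.8] w [-0.     0.002  0.003] j6-> 1.43 (less j1 change)
d [  1.8  -2.8 183.8] w [-2.000e-03 -0.000e+00 -3.138e+00] j6-> 4.57 (less j1 change)
```

arm_command([
  {"tx": 2,"ty": -2,"tz": 40,"wx": 0,"wy": 0,"wz": 0},
  {"tx": 2,"ty": -2,"tz": 80,"wx": 0,"wy": 0,"wz": 0},
  {"tx": 2,"ty": -2,"tz": 120,"wx": 0,"wy": 0,"wz": 0},
  {"tx": 2,"ty": -2,"tz": 150,"wx": 0,"wy": 0,"wz": 0},
  {"tx": 2,"ty": -2,"tz": 170,"wx": 0,"wy": 0,"wz": 0},
  {"tx": 2,"ty": -2,"tz": 178,"wx": 0,"wy": 0,"wz": 0},
  {"tx": 2,"ty": -2,"tz": 183,"wx": 0,"wy": 0,"wz": 0},
  {"tx": 2,"ty": -2,"tz": 183,"wx": 0,"wy": 0,"wz": 0},
])

```text
clock: 6.83
tool_pos: [0.557, 0.2208, 0.0494]
ee_rot: [3.019, 0.868, -0.001]
wrist_force: [0.3, 0.1, 0.7]
finger_gap: 0.0551
grip_force: 27.7
```

arm_command([
  {"tx": 0,"ty": 0,"tz": 0,"wx": 0,"wy": 0,"wz": 0},
  {"tx": 0,"ty": 0,"tz": 0,"wx": 0,"wy": 0,"wz": 0},
  {"tx": 0,"ty": 0,"tz": 0,"wx": 0,"wy": 0,"wz": 0},
  {"tx": 0,"ty": 0,"tz": 0,"wx": 0,"wy": 0,"wz": 0},
  {"tx": 0,"ty": 0,"tz": -40,"wx": 0,"wy": 0,"wz": 0},
  {"tx": 0,"ty": 0,"tz": -80,"wx": 0,"wy": 0,"wz": 0},
  {"tx": 0,"ty": 0,"tz": -120,"wx": 0,"wy": 0,"wz": 0},
  {"tx": 0,"ty": 0,"tz": -185,"wx": 0,"wy": 0,"wz": 0},
], claw=0.95)

```text
clock: 7.5
tool_pos: [0.5564, 0.2215, 0.2136]
ee_rot: [-3.019, -0.87, -0.0]
wrist_force: [1.2, 0.9, -0.5]
finger_gap: 0.081
grip_force: 0.0
```

```bash
python3 - <<'E'
from h import *
snap('top','t1.png')
plan(.4535,-.1045,.22,np.radians(-76))
E
```

```text
d [-265.2  220.1    0.3] w [-0.001 -0.013  0.319] j6-> 1.11 (less j1 change)
d [-265.2  220.1    0.3] w [ 1.900e-02 -1.000e-03 -2.823e+00] j6-> 4.25 (less j1 change)
```

arm_command([
  {"tx": -265,"ty": 220,"tz": -10,"wx": 0,"wy": 0,"wz": 0.32},
  {"tx": -265,"ty": 220,"tz": -10,"wx": 0,"wy": 0,"wz": 0.32},
  {"tx": -265,"ty": 220,"tz": -10,"wx": 0,"wy": 0,"wz": 0.32},
  {"tx": -265,"ty": 220,"tz": -10,"wx": 0,"wy": 0,"wz": 0.32},
  {"tx": -265,"ty": 220,"tz": -10,"wx": 0,"wy": 0,"wz": 0.32},
  {"tx": -265,"ty": 220,"tz": -10,"wx": 0,"wy": 0,"wz": 0.32},
  {"tx": -265,"ty": 220,"tz": -10,"wx": 0,"wy": 0,"wz": 0.32},
  {"tx": -265,"ty": 220,"tz": -10,"wx": 0,"wy": 0,"wz": 0.32},
])

```text
clock: 8.22
tool_pos: [0.452, -0.0964, 0.2219]
ee_rot: [-3.119, -0.379, -0.003]
wrist_force: [1.3, -0.2, -0.6]
finger_gap: 0.0813
grip_force: 0.0
```

```bash
python3 - <<'E'
from h import *
plan(.4535,-.1045,.13,np.radians(-76))
E
```

```text
d [-0.7  8.2 91.9] w [ 0.    -0.002 -0.002] j6-> 1.6 (less j1 change)
d [-0.7  8.2 91.9] w [-3.000e-03 -0.000e+00  3.139e+00] j6-> -1.54 (less j1 change)
```

arm_command([
  {"tx": 0,"ty": 8,"tz": 30,"wx": 0,"wy": 0,"wz": 0},
  {"tx": 0,"ty": 8,"tz": 70,"wx": 0,"wy": 0,"wz": 0},
  {"tx": 0,"ty": 8,"tz": 100,"wx": 0,"wy": 0,"wz": 0},
  {"tx": 0,"ty": 8,"tz": 110,"wx": 0,"wy": 0,"wz": 0},
  {"tx": 0,"ty": 8,"tz": 110,"wx": 0,"wy": 0,"wz": 0},
  {"tx": 0,"ty": 8,"tz": 110,"wx": 0,"wy": 0,"wz": 0},
])

```text
clock: 8.72
tool_pos: [0.4551, -0.1028, 0.1113]
ee_rot: [3.118, 0.378, -0.0]
wrist_force: [0.6, 0.3, 0.8]
finger_gap: 0.0814
grip_force: 0.0
```

```bash
python3 - <<'E'
from h import *
plan(.4535,-.1045,.038,np.radians(-76))
E
```

```text
d [-1.9  1.3 73.3] w [ 0.     0.    -0.003] j6-> 1.61 (less j1 change)
d [-1.9  1.3 73.3] w [ 1.000e-03 -0.000e+00  3.139e+00] j6-> -1.53 (less j1 change)
```

arm_command([
  {"tx": -2,"ty": 1,"tz": 30,"wx": 0,"wy": 0,"wz": 0},
  {"tx": -2,"ty": 1,"tz": 55,"wx": 0,"wy": 0,"wz": 0},
  {"tx": -2,"ty": 1,"tz": 70,"wx": 0,"wy": 0,"wz": 0},
  {"tx": -2,"ty": 1,"tz": 73,"wx": 0,"wy": 0,"wz": 0},
  {"tx": -2,"ty": 1,"tz": 73,"wx": 0,"wy": 0,"wz": 0},
  {"tx": -2,"ty": 1,"tz": 73,"wx": 0,"wy": 0,"wz": 0},
])

```text
clock: 9.22
tool_pos: [0.4546, -0.1039, 0.0395]
ee_rot: [3.118, 0.379, 0.004]
wrist_force: [-0.6, -0.5, -0.3]
finger_gap: 0.0809
grip_force: 0.0
```

arm_command([
  {"tx": 0,"ty": 0,"tz": 0,"wx": 0,"wy": 0,"wz": 0},
  {"tx": 0,"ty": 0,"tz": 0,"wx": 0,"wy": 0,"wz": 0},
  {"tx": 0,"ty": 0,"tz": 0,"wx": 0,"wy": 0,"wz": 0},
  {"tx": 0,"ty": 0,"tz": 0,"wx": 0,"wy": 0,"wz": 0},
  {"tx": 0,"ty": 0,"tz": 0,"wx": 0,"wy": 0,"wz": 0},
  {"tx": 0,"ty": 0,"tz": 0,"wx": 0,"wy": 0,"wz": 0},
  {"tx": 0,"ty": 0,"tz": 0,"wx": 0,"wy": 0,"wz": 0},
  {"tx": 0,"ty": 0,"tz": 0,"wx": 0,"wy": 0,"wz": 0},
], claw=0, grip_force=25)

```text
clock: 9.88
tool_pos: [0.454, -0.1041, 0.0392]
ee_rot: [3.118, 0.379, 0.003]
wrist_force: [-2.7, 1.1, 11.0]
finger_gap: 0.0464
grip_force: 24.0
```

arm_command([
  {"tx": 0,"ty": 0,"tz": -20,"wx": 0,"wy": 0,"wz": 0},
  {"tx": 0,"ty": 0,"tz": -60,"wx": 0,"wy": 0,"wz": 0},
  {"tx": 0,"ty": 0,"tz": -195,"wx": 0,"wy": 0,"wz": 0},
  {"tx": 0,"ty": 0,"tz": -195,"wx": 0,"wy": 0,"wz": 0},
  {"tx": 0,"ty": 0,"tz": -195,"wx": 0,"wy": 0,"wz": 0},
  {"tx": 0,"ty": 0,"tz": -195,"wx": 0,"wy": 0,"wz": 0},
  {"tx": 0,"ty": 0,"tz": -195,"wx": 0,"wy": 0,"wz": 0},
])

```text
clock: 10.47
tool_pos: [0.4551, -0.1041, 0.2374]
ee_rot: [3.119, 0.378, 0.013]
wrist_force: [-0.1, 1.2, -0.3]
finger_gap: 0.046
grip_force: 26.0
```

```bash
python3 - <<'E'
from h import *
plan(.5345,.129,.235,np.radians(-148))
E
```

```text
d [ 132.8 -207.3    3.3] w [-0.004 -0.008  1.254] j6-> 0.36 (less j1 change)
d [ 132.8 -207.3    3.3] w [ 0.009 -0.005 -1.888] j6-> 3.5 (less j1 change)
```

arm_command([
  {"tx": 132,"ty": -207,"tz": 0,"wx": 0,"wy": 0,"wz": 1.25},
  {"tx": 132,"ty": -207,"tz": 0,"wx": 0,"wy": 0,"wz": 1.25},
  {"tx": 132,"ty": -207,"tz": 0,"wx": 0,"wy": 0,"wz": 1.25},
  {"tx": 132,"ty": -207,"tz": 0,"wx": 0,"wy": 0,"wz": 1.25},
  {"tx": 132,"ty": -207,"tz": 0,"wx": 0,"wy": 0,"wz": 1.25},
  {"tx": 132,"ty": -207,"tz": 0,"wx": 0,"wy": 0,"wz": 1.25},
  {"tx": 132,"ty": -207,"tz": 0,"wx": 0,"wy": 0,"wz": 1.25},
  {"tx": 132,"ty": -207,"tz": 0,"wx": 0,"wy": 0,"wz": 1.25},
])

```text
clock: 11.13
tool_pos: [0.5321, 0.1311, 0.2311]
ee_rot: [2.938, -1.109, -0.003]
wrist_force: [0.1, -0.1, -1.1]
finger_gap: 0.0462
grip_force: 26.1
```

```bash
python3 - <<'E'
from h import *
plan(.5345,.129,.235,np.radians(-148))
E
```

```text
d [ 3.2  0.1 -3.9] w [0.002 0.001 0.29 ] j6-> -0.04 (less j1 change)
d [ 3.2  0.1 -3.9] w [-1.000e-03  3.000e-03 -2.851e+00] j6-> 3.1 (less j1 change)
```

arm_command([
  {"tx": 2,"ty": 0,"tz": 0,"wx": 0,"wy": 0,"wz": 0.28},
  {"tx": 2,"ty": 0,"tz": 0,"wx": 0,"wy": 0,"wz": 0.28},
  {"tx": 2,"ty": 0,"tz": 0,"wx": 0,"wy": 0,"wz": 0.28},
  {"tx": 2,"ty": 0,"tz": 0,"wx": 0,"wy": 0,"wz": 0.28},
  {"tx": 2,"ty": 0,"tz": 0,"wx": 0,"wy": 0,"wz": 0.28},
])

```text
clock: 11.55
tool_pos: [0.533, 0.1269, 0.232]
ee_rot: [2.758, -1.502, -0.001]
wrist_force: [-0.2, -0.2, -0.8]
finger_gap: 0.0461
grip_force: 26.1
```

```bash
python3 - <<'E'
from h import *
plan(.5345,.129,.043,np.radians(-148))
E
```

```text
d [ -0.9  -2.7 189. ] w [0.001 0.    0.015] j6-> -0.03 (less j1 change)
d [ -0.9  -2.7 189. ] w [-0.000e+00  2.000e-03 -3.126e+00] j6-> 3.11 (less j1 change)
```

arm_command([
  {"tx": -1,"ty": -2,"tz": 40,"wx": 0,"wy": 0,"wz": 0},
  {"tx": -1,"ty": -2,"tz": 80,"wx": 0,"wy": 0,"wz": 0},
  {"tx": -1,"ty": -2,"tz": 120,"wx": 0,"wy": 0,"wz": 0},
  {"tx": -1,"ty": -2,"tz": 150,"wx": 0,"wy": 0,"wz": 0},
  {"tx": -1,"ty": -2,"tz": 173,"wx": 0,"wy": 0,"wz": 0},
  {"tx": -1,"ty": -2,"tz": 183,"wx": 0,"wy": 0,"wz": 0},
  {"tx": -1,"ty": -2,"tz": 188,"wx": 0,"wy": 0,"wz": 0},
  {"tx": -1,"ty": -2,"tz": 188,"wx": 0,"wy": 0,"wz": 0},
])

```text
clock: 12.22
tool_pos: [0.5345, 0.1288, 0.0445]
ee_rot: [2.758, -1.503, -0.001]
wrist_force: [-0.4, -0.8, 0.7]
finger_gap: 0.0461
grip_force: 26.1
```

arm_command([
  {"tx": 0,"ty": 0,"tz": 0,"wx": 0,"wy": 0,"wz": 0},
  {"tx": 0,"ty": 0,"tz": 0,"wx": 0,"wy": 0,"wz": 0},
  {"tx": 0,"ty": 0,"tz": 0,"wx": 0,"wy": 0,"wz": 0},
  {"tx": 0,"ty": 0,"tz": 0,"wx": 0,"wy": 0,"wz": 0},
  {"tx": 0,"ty": 0,"tz": -40,"wx": 0,"wy": 0,"wz": 0},
  {"tx": 0,"ty": 0,"tz": -80,"wx": 0,"wy": 0,"wz": 0},
  {"tx": 0,"ty": 0,"tz": -120,"wx": 0,"wy": 0,"wz": 0},
  {"tx": 0,"ty": 0,"tz": -190,"wx": 0,"wy": 0,"wz": 0},
], claw=0.85)

```text
clock: 12.88
tool_pos: [0.5341, 0.1287, 0.209]
ee_rot: [-2.758, 1.504, -0.0]
wrist_force: [1.7, 0.4, -0.4]
finger_gap: 0.0728
grip_force: 0.0
```

```bash
python3 - <<'E'
from h import *
f=snap('top','t2.png'); im=f['image'][190:280,165:385,::-1]
cv2.imwrite('pics/c3.png',cv2.resize(im,None,fx=3.6,fy=3.6,interpolation=cv2.INTER_CUBIC))
plan(.472,-.251,.22,np.radians(-180))
E
```

```text
d [284.  262.5  -4. ] w [-0.013  0.001  0.574] j6-> -0.59 (less j1 change)
d [284.  262.5  -4. ] w [-1.000e-03 -1.700e-02 -2.568e+00] j6-> 2.55 (less j1 change)
```

View pics/c3.png

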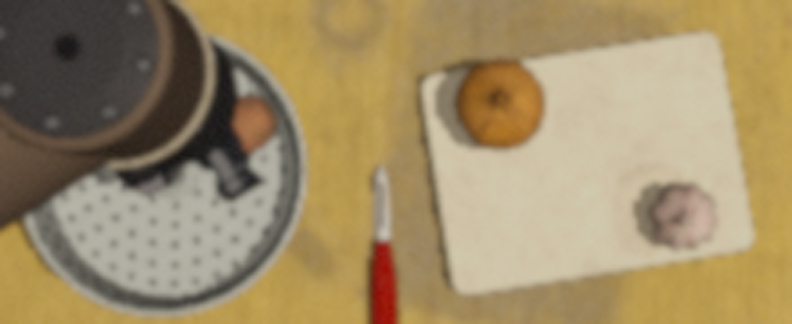

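The basket hasn't moved, and the small potato sits in it at crop (253,122). The garlic at (682,215) and the onion are undisturbed. The garlic is next.

arm_command([
  {"tx": 284,"ty": 262,"tz": -5,"wx": 0,"wy": 0,"wz": 0.57},
  {"tx": 284,"ty": 262,"tz": -5,"wx": 0,"wy": 0,"wz": 0.57},
  {"tx": 284,"ty": 262,"tz": -5,"wx": 0,"wy": 0,"wz": 0.57},
  {"tx": 284,"ty": 262,"tz": -5,"wx": 0,"wy": 0,"wz": 0.57},
  {"tx": 284,"ty": 262,"tz": -5,"wx": 0,"wy": 0,"wz": 0.57},
  {"tx": 284,"ty": 262,"tz": -5,"wx": 0,"wy": 0,"wz": 0.57},
  {"tx": 284,"ty": 262,"tz": -5,"wx": 0,"wy": 0,"wz": 0.57},
  {"tx": 284,"ty": 262,"tz": -5,"wx": 0,"wy": 0,"wz": 0.57},
], claw=1)

```text
clock: 13.6
tool_pos: [0.4766, -0.2012, 0.212]
ee_rot: [-2.223, 2.218, -0.002]
wrist_force: [2.3, 0.5, 0.3]
finger_gap: 0.0856
grip_force: 0.0
```

```bash
python3 - <<'E'
from h import *
plan(.472,-.2505,.11,np.radians(-180))
E
```

```text
d [ 49.3   4.9 102. ] w [-0.002 -0.     0.003] j6-> 0.02 (less j1 change)
d [ 49.3   4.9 102. ] w [ 0.000e+00 -3.000e-03 -3.139e+00] j6-> 3.16 (less j1 change)
```

arm_command([
  {"tx": 48,"ty": 5,"tz": 10,"wx": 0,"wy": 0,"wz": 0},
  {"tx": 48,"ty": 5,"tz": 40,"wx": 0,"wy": 0,"wz": 0},
  {"tx": 48,"ty": 5,"tz": 80,"wx": 0,"wy": 0,"wz": 0},
  {"tx": 48,"ty": 5,"tz": 100,"wx": 0,"wy": 0,"wz": 0},
  {"tx": 48,"ty": 5,"tz": 100,"wx": 0,"wy": 0,"wz": 0},
  {"tx": 48,"ty": 5,"tz": 100,"wx": 0,"wy": 0,"wz": 0},
])

```text
clock: 14.1
tool_pos: [0.472, -0.2476, 0.111]
ee_rot: [2.223, -2.218, -0.002]
wrist_force: [-0.1, 0.1, 0.3]
finger_gap: 0.0854
grip_force: 0.0
```

```bash
python3 - <<'E'
from h import *
plan(.472,-.2505,.041,np.radians(-180))
E
```

```text
d [ 2.9 -0.1 70. ] w [ 0.002 -0.     0.002] j6-> 0.11 (less j1 change)
d [ 2.9 -0.1 70. ] w [ 0.000e+00  2.000e-03 -3.139e+00] j6-> 3.26 (less j1 change)
```

arm_command([
  {"tx": 3,"ty": 0,"tz": 30,"wx": 0,"wy": 0,"wz": 0},
  {"tx": 3,"ty": 0,"tz": 55,"wx": 0,"wy": 0,"wz": 0},
  {"tx": 3,"ty": 0,"tz": 67,"wx": 0,"wy": 0,"wz": 0},
  {"tx": 3,"ty": 0,"tz": 70,"wx": 0,"wy": 0,"wz": 0},
  {"tx": 3,"ty": 0,"tz": 70,"wx": 0,"wy": 0,"wz": 0},
  {"tx": 3,"ty": 0,"tz": 70,"wx": 0,"wy": 0,"wz": 0},
])

```text
clock: 14.6
tool_pos: [0.474, -0.2504, 0.0429]
ee_rot: [-2.224, 2.217, -0.004]
wrist_force: [-0.3, 0.6, 0.5]
finger_gap: 0.0855
grip_force: 0.0
```

arm_command([
  {"tx": 0,"ty": 0,"tz": 0,"wx": 0,"wy": 0,"wz": 0},
  {"tx": 0,"ty": 0,"tz": 0,"wx": 0,"wy": 0,"wz": 0},
  {"tx": 0,"ty": 0,"tz": 0,"wx": 0,"wy": 0,"wz": 0},
  {"tx": 0,"ty": 0,"tz": 0,"wx": 0,"wy": 0,"wz": 0},
  {"tx": 0,"ty": 0,"tz": 0,"wx": 0,"wy": 0,"wz": 0},
  {"tx": 0,"ty": 0,"tz": 0,"wx": 0,"wy": 0,"wz": 0},
  {"tx": 0,"ty": 0,"tz": 0,"wx": 0,"wy": 0,"wz": 0},
  {"tx": 0,"ty": 0,"tz": 0,"wx": 0,"wy": 0,"wz": 0},
], claw=0, grip_force=22)

```text
clock: 15.27
tool_pos: [0.4731, -0.2505, 0.0426]
ee_rot: [-2.224, 2.218, -0.003]
wrist_force: [-2.0, 0.9, 10.0]
finger_gap: 0.0558
grip_force: 21.4
```

arm_command([
  {"tx": 0,"ty": 0,"tz": -20,"wx": 0,"wy": 0,"wz": 0},
  {"tx": 0,"ty": 0,"tz": -60,"wx": 0,"wy": 0,"wz": 0},
  {"tx": 0,"ty": 0,"tz": -195,"wx": 0,"wy": 0,"wz": 0},
  {"tx": 0,"ty": 0,"tz": -195,"wx": 0,"wy": 0,"wz": 0},
  {"tx": 0,"ty": 0,"tz": -195,"wx": 0,"wy": 0,"wz": 0},
  {"tx": 0,"ty": 0,"tz": -195,"wx": 0,"wy": 0,"wz": 0},
  {"tx": 0,"ty": 0,"tz": -195,"wx": 0,"wy": 0,"wz": 0},
])

```text
clock: 15.85
tool_pos: [0.4743, -0.2509, 0.2411]
ee_rot: [-2.221, 2.215, -0.012]
wrist_force: [-0.1, 0.6, -0.7]
finger_gap: 0.0556
grip_force: 23.8
```

```bash
python3 - <<'E'
from h import *
plan(.439,.1495,.24,np.radians(-238))
E
```

```text
d [-400.5   34.3   -0. ] w [-0.009  0.003  1.015] j6-> -0.89 (less j1 change)
d [-400.5   34.3   -0. ] w [-0.003 -0.011 -2.127] j6-> 2.25 (less j1 change)
```

arm_command([
  {"tx": -400,"ty": 34,"tz": 0,"wx": 0,"wy": 0,"wz": 1.01},
  {"tx": -400,"ty": 34,"tz": 0,"wx": 0,"wy": 0,"wz": 1.01},
  {"tx": -400,"ty": 34,"tz": 0,"wx": 0,"wy": 0,"wz": 1.01},
  {"tx": -400,"ty": 34,"tz": 0,"wx": 0,"wy": 0,"wz": 1.01},
  {"tx": -400,"ty": 34,"tz": 0,"wx": 0,"wy": 0,"wz": 1.01},
  {"tx": -400,"ty": 34,"tz": 0,"wx": 0,"wy": 0,"wz": 1.01},
  {"tx": -400,"ty": 34,"tz": 0,"wx": 0,"wy": 0,"wz": 1.01},
  {"tx": -400,"ty": 34,"tz": 0,"wx": 0,"wy": 0,"wz": 1.01},
])

```text
clock: 16.52
tool_pos: [0.4482, 0.0308, 0.2356]
ee_rot: [1.118, -2.936, -0.0]
wrist_force: [0.8, -0.0, -0.6]
finger_gap: 0.0553
grip_force: 23.8
```

```bash
python3 - <<'E'
from h import *
plan(.439,.1495,.24,np.radians(-238))
E
```

```text
d [-72.1  94.8  -4.4] w [ 0.    -0.     0.169] j6-> -1.52 (less j1 change)
d [-72.1  94.8  -4.4] w [ 0.     0.    -2.973] j6-> 1.62 (less j1 change)
```

arm_command([
  {"tx": -71,"ty": 93,"tz": -2,"wx": 0,"wy": 0,"wz": 0.16},
  {"tx": -71,"ty": 93,"tz": -2,"wx": 0,"wy": 0,"wz": 0.16},
  {"tx": -71,"ty": 93,"tz": -2,"wx": 0,"wy": 0,"wz": 0.16},
  {"tx": -71,"ty": 93,"tz": -2,"wx": 0,"wy": 0,"wz": 0.16},
  {"tx": -71,"ty": 93,"tz": -2,"wx": 0,"wy": 0,"wz": 0.16},
  {"tx": -71,"ty": 93,"tz": -2,"wx": 0,"wy": 0,"wz": 0.16},
])

```text
clock: 17.02
tool_pos: [0.4391, 0.1459, 0.2374]
ee_rot: [0.889, -3.012, 0.001]
wrist_force: [0.6, -1.0, 0.2]
finger_gap: 0.0555
grip_force: 23.9
```

```bash
python3 - <<'E'
from h import *
plan(.439,.1495,.0465,np.radians(-238))
E
```

```text
d [ -2.1   3.1 190.9] w [-0.    -0.001  0.016] j6-> -1.76 (less j1 change)
d [ -2.1   3.1 190.9] w [ 2.000e-03 -0.000e+00 -3.126e+00] j6-> 1.38 (less j1 change)
```

arm_command([
  {"tx": -1,"ty": 2,"tz": 40,"wx": 0,"wy": 0,"wz": 0.01},
  {"tx": -1,"ty": 2,"tz": 80,"wx": 0,"wy": 0,"wz": 0.01},
  {"tx": -1,"ty": 2,"tz": 120,"wx": 0,"wy": 0,"wz": 0.01},
  {"tx": -1,"ty": 2,"tz": 150,"wx": 0,"wy": 0,"wz": 0.01},
  {"tx": -1,"ty": 2,"tz": 173,"wx": 0,"wy": 0,"wz": 0.01},
  {"tx": -1,"ty": 2,"tz": 185,"wx": 0,"wy": 0,"wz": 0.01},
  {"tx": -1,"ty": 2,"tz": 190,"wx": 0,"wy": 0,"wz": 0.01},
  {"tx": -1,"ty": 2,"tz": 190,"wx": 0,"wy": 0,"wz": 0.01},
])

```text
clock: 17.68
tool_pos: [0.439, 0.1465, 0.047]
ee_rot: [0.869, -3.016, 0.002]
wrist_force: [-0.3, -0.1, -0.8]
finger_gap: 0.0551
grip_force: 23.9
```

arm_command([
  {"tx": 0,"ty": 0,"tz": 0,"wx": 0,"wy": 0,"wz": 0},
  {"tx": 0,"ty": 0,"tz": 0,"wx": 0,"wy": 0,"wz": 0},
  {"tx": 0,"ty": 0,"tz": 0,"wx": 0,"wy": 0,"wz": 0},
  {"tx": 0,"ty": 0,"tz": 0,"wx": 0,"wy": 0,"wz": 0},
  {"tx": 0,"ty": 0,"tz": -40,"wx": 0,"wy": 0,"wz": 0},
  {"tx": 0,"ty": 0,"tz": -80,"wx": 0,"wy": 0,"wz": 0},
  {"tx": 0,"ty": 0,"tz": -120,"wx": 0,"wy": 0,"wz": 0},
  {"tx": 0,"ty": 0,"tz": -200,"wx": 0,"wy": 0,"wz": 0},
], claw=0.95)

```text
clock: 18.35
tool_pos: [0.4389, 0.1479, 0.212]
ee_rot: [-0.873, 3.018, 0.0]
wrist_force: [1.8, 1.2, -0.2]
finger_gap: 0.0811
grip_force: 0.0
```

```bash
python3 - <<'E'
from h import *
plan(.42,.14,.35,np.radians(-148))
plan(.498,.187,.26,np.radians(-149))
E
```

```text
d [  20.1    3.4 -138. ] w [-0.     0.    -1.566] j6-> -0.19 (less j1 change)
d [  20.1    3.4 -138. ] w [0.    0.    1.575] j6-> -3.33 (less j1 change)
d [-70.9   1.5 -48. ] w [-0.     0.    -1.549] j6-> -0.21 (less j1 change)
d [-70.9   1.5 -48. ] w [0.    0.    1.593] j6-> -3.35 (less j1 change)
```

arm_command([
  {"tx": 0,"ty": 0,"tz": -138,"wx": 0,"wy": 0,"wz": -1.55},
  {"tx": 0,"ty": 0,"tz": -138,"wx": 0,"wy": 0,"wz": -1.55},
  {"tx": 0,"ty": 0,"tz": -138,"wx": 0,"wy": 0,"wz": -1.55},
  {"tx": -112,"ty": -70,"tz": -138,"wx": 0,"wy": 0,"wz": -1.55},
  {"tx": -112,"ty": -70,"tz": -138,"wx": 0,"wy": 0,"wz": -1.55},
  {"tx": -112,"ty": -70,"tz": -138,"wx": 0,"wy": 0,"wz": -1.55},
  {"tx": -112,"ty": -70,"tz": -138,"wx": 0,"wy": 0,"wz": -1.55},
  {"tx": -112,"ty": -70,"tz": -138,"wx": 0,"wy": 0,"wz": -1.55},
])

```text
clock: 19.02
tool_pos: [0.5738, 0.1486, 0.3467]
ee_rot: [2.214, -2.226, -0.0]
wrist_force: [-0.4, 0.4, -0.3]
finger_gap: 0.081
grip_force: 0.0
```

```bash
python3 - <<'E'
from h import *
plan(.44,.28,.35,np.radians(-149))
E
```

```text
d [-130.6  134.5   -3.3] w [ 0.001 -0.001 -0.547] j6-> -0.04 (less j1 change)
d [-130.6  134.5   -3.3] w [-1.000e-03 -2.000e-03  2.595e+00] j6-> -3.18 (less j1 change)
```

My guess at that shift went the wrong way, harmlessly at height. Correcting.

arm_command([
  {"tx": -130,"ty": 134,"tz": -3,"wx": 0,"wy": 0,"wz": -0.54},
  {"tx": -130,"ty": 134,"tz": -3,"wx": 0,"wy": 0,"wz": -0.54},
  {"tx": -130,"ty": 134,"tz": -3,"wx": 0,"wy": 0,"wz": -0.54},
  {"tx": -130,"ty": 134,"tz": -3,"wx": 0,"wy": 0,"wz": -0.54},
  {"tx": -130,"ty": 134,"tz": -3,"wx": 0,"wy": 0,"wz": -0.54},
  {"tx": -130,"ty": 134,"tz": -3,"wx": 0,"wy": 0,"wz": -0.54},
  {"tx": -130,"ty": 134,"tz": -3,"wx": 0,"wy": 0,"wz": -0.54},
  {"tx": -130,"ty": 134,"tz": -3,"wx": 0,"wy": 0,"wz": -0.54},
])

```text
clock: 19.68
tool_pos: [0.4388, 0.28, 0.3511]
ee_rot: [-2.725, 1.562, -0.0]
wrist_force: [-0.3, 0.5, -0.3]
finger_gap: 0.0809
grip_force: 0.0
```

```bash
python3 - <<'E'
from h import *
s=arm.state(); print(s['tool_pos'],s['ee_rot'])
f=snap('wrist','w3.png'); print(f['xyz'],f['rotation'])
print(cv2.imwrite('pics/c4.png',cv2.resize(f['image'][0:240,120:440,::-1],None,fx=2.5,fy=2.5,interpolation=cv2.INTER_CUBIC)))
E
```

```text
[0.43883787 0.27998365 0.35113589] [-2.72495691e+00  1.56198390e+00 -2.64092326e-04]
[0.47673813 0.21528323 0.47533654] [-0.10339528  0.38901163 -2.58708253]
True
```

View pics/c4.png

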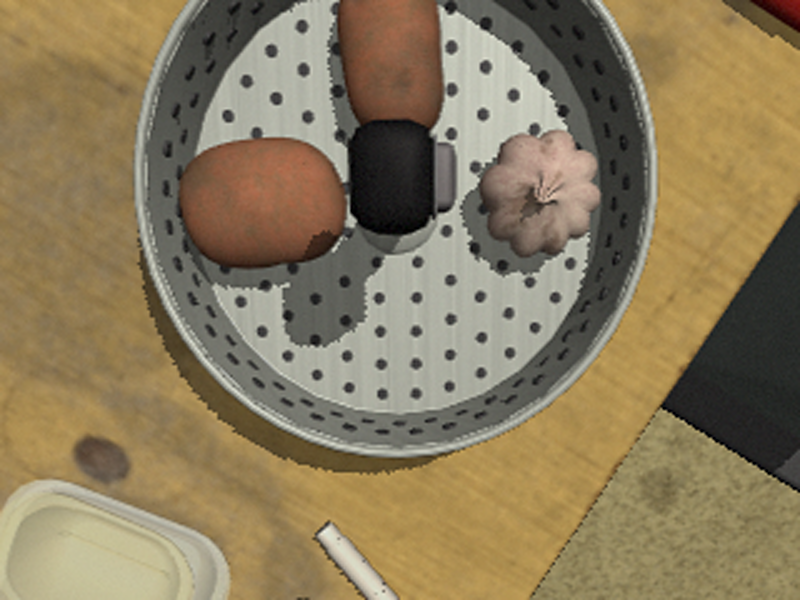

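The basket holds all three items, with clear space around the grip. The grip's edges are square to the image, with its centre at crop ~(391,175) and the button at (446,176).

```bash
python3 - <<'E'
from h import *
f=load('w3.png')
q=lambda u,v,z: at(f,120+u/2.5,v/2.5,z)
print('grip',q(391,172,.165),q(391,172,.151)); 
a,b=q(391,130,.165),q(391.7,225,.165); d=a-b; print(np.degrees(np.arctan2(d[1],d[0])),np.linalg.norm(d))
print('btn',q(455,178,.151),'plain',q(349,178,.151))
# rim centre via left/right
print('rim',(q(138,165,.068)+q(656,165,.068))/2, np.linalg.norm(q(138,165,.068)-q(656,165,.068)))
c=.5*(q(455,178,.151)+q(349,178,.151)); print(c)
plan(.4975,.186,.26,np.radians(-149))
E
```

```text
grip [0.49889936 0.18672723 0.165     ] [0.49989911 0.185439   0.151     ]
-59.46717029790324 0.030479803794026577
btn [0.47883824 0.17545288 0.151     ] plain [0.51205615 0.19487204 0.151     ]
rim [0.5049849  0.17391624 0.068     ] 0.2351502757106608
[0.49544719 0.18516246 0.151     ]
d [110.3  -3.1  90.9] w [-0.     0.    -0.012] j6-> -0.4 (less j1 change)
d [110.3  -3.1  90.9] w [0.00e+00 1.00e-03 3.13e+00] j6-> -3.55 (less j1 change)
```

arm_command([
  {"tx": 110,"ty": -1,"tz": 90,"wx": 0,"wy": 0,"wz": -0.01},
  {"tx": 110,"ty": -1,"tz": 90,"wx": 0,"wy": 0,"wz": -0.01},
  {"tx": 110,"ty": -1,"tz": 90,"wx": 0,"wy": 0,"wz": -0.01},
  {"tx": 110,"ty": -1,"tz": 90,"wx": 0,"wy": 0,"wz": -0.01},
  {"tx": 110,"ty": -1,"tz": 90,"wx": 0,"wy": 0,"wz": -0.01},
  {"tx": 110,"ty": -1,"tz": 90,"wx": 0,"wy": 0,"wz": -0.01},
  {"tx": 110,"ty": -1,"tz": 90,"wx": 0,"wy": 0,"wz": -0.01},
])

```text
clock: 20.32
tool_pos: [0.496, 0.1855, 0.2613]
ee_rot: [-2.732, 1.551, -0.001]
wrist_force: [0.3, -0.6, 0.3]
finger_gap: 0.0809
grip_force: 0.0
```

```bash
python3 - <<'E'
from h import *
plan(.496,.1855,.151,np.radians(-149.5))
E
```

```text
d [-1.000e-01  1.000e-01  1.103e+02] w [-0.001 -0.     0.006] j6-> -0.2 (less j1 change)
d [-1.000e-01  1.000e-01  1.103e+02] w [ 0.000e+00 -1.000e-03 -3.136e+00] j6-> 2.95 (less j1 change)
```

arm_command([
  {"tx": 0,"ty": 0,"tz": 30,"wx": 0,"wy": 0,"wz": 0},
  {"tx": 0,"ty": 0,"tz": 60,"wx": 0,"wy": 0,"wz": 0},
  {"tx": 0,"ty": 0,"tz": 85,"wx": 0,"wy": 0,"wz": 0},
  {"tx": 0,"ty": 0,"tz": 100,"wx": 0,"wy": 0,"wz": 0},
  {"tx": 0,"ty": 0,"tz": 108,"wx": 0,"wy": 0,"wz": 0},
  {"tx": 0,"ty": 0,"tz": 109,"wx": 0,"wy": 0,"wz": 0},
  {"tx": 0,"ty": 0,"tz": 109,"wx": 0,"wy": 0,"wz": 0},
])

```text
clock: 20.9
tool_pos: [0.4958, 0.1865, 0.1526]
ee_rot: [-2.733, 1.547, -0.001]
wrist_force: [-0.0, -0.2, 1.1]
finger_gap: 0.081
grip_force: 0.0
```

arm_command([
  {"tx": 0,"ty": 0,"tz": 0,"wx": 0,"wy": 0,"wz": 0},
  {"tx": 0,"ty": 0,"tz": 0,"wx": 0,"wy": 0,"wz": 0},
  {"tx": 0,"ty": 0,"tz": 0,"wx": 0,"wy": 0,"wz": 0},
  {"tx": 0,"ty": 0,"tz": 0,"wx": 0,"wy": 0,"wz": 0},
  {"tx": 0,"ty": 0,"tz": 0,"wx": 0,"wy": 0,"wz": 0},
  {"tx": 0,"ty": 0,"tz": 0,"wx": 0,"wy": 0,"wz": 0},
  {"tx": 0,"ty": 0,"tz": 0,"wx": 0,"wy": 0,"wz": 0},
  {"tx": 0,"ty": 0,"tz": 0,"wx": 0,"wy": 0,"wz": 0},
], claw=0, grip_force=60)

```text
clock: 21.57
tool_pos: [0.4971, 0.1866, 0.1532]
ee_rot: [-2.731, 1.546, -0.004]
wrist_force: [4.7, 1.0, 6.5]
finger_gap: 0.0294
grip_force: 63.9
```

arm_command([
  {"tx": 0,"ty": 0,"tz": 0,"wx": 0,"wy": 0,"wz": 0},
  {"tx": 0,"ty": 0,"tz": 0,"wx": 0,"wy": 0,"wz": 0},
  {"tx": 0,"ty": 0,"tz": 0,"wx": 0,"wy": 0,"wz": 0},
  {"tx": 0,"ty": 0,"tz": 0,"wx": 0,"wy": 0,"wz": 0},
])

```text
clock: 21.9
tool_pos: [0.4971, 0.1866, 0.1533]
ee_rot: [-2.731, 1.546, -0.004]
wrist_force: [4.4, 1.1, 5.4]
finger_gap: 0.0294
grip_force: 63.9
```

arm_command([
  {"tx": 0,"ty": 0,"tz": -8,"wx": 0,"wy": 0,"wz": 0},
  {"tx": 0,"ty": 0,"tz": -18,"wx": 0,"wy": 0,"wz": 0},
  {"tx": 0,"ty": 0,"tz": -28,"wx": 0,"wy": 0,"wz": 0},
  {"tx": 0,"ty": 0,"tz": -38,"wx": 0,"wy": 0,"wz": 0},
  {"tx": 0,"ty": 0,"tz": -48,"wx": 0,"wy": 0,"wz": 0},
  {"tx": 0,"ty": 0,"tz": -58,"wx": 0,"wy": 0,"wz": 0},
  {"tx": 0,"ty": 0,"tz": -68,"wx": 0,"wy": 0,"wz": 0},
  {"tx": 0,"ty": 0,"tz": -76,"wx": 0,"wy": 0,"wz": 0},
])

```text
clock: 22.57
tool_pos: [0.4951, 0.1856, 0.2289]
ee_rot: [-2.733, 1.549, 0.0]
wrist_force: [2.4, -0.6, -2.4]
finger_gap: 0.0291
grip_force: 63.1
```

arm_command([
  {"tx": 0,"ty": 0,"tz": -2,"wx": 0,"wy": 0,"wz": 0},
  {"tx": 0,"ty": 0,"tz": -4,"wx": 0,"wy": 0,"wz": 0},
  {"tx": 0,"ty": 0,"tz": -5,"wx": 0,"wy": 0,"wz": 0},
  {"tx": 0,"ty": 0,"tz": -5,"wx": 0,"wy": 0,"wz": 0},
  {"tx": 0,"ty": 0,"tz": -5,"wx": 0,"wy": 0,"wz": 0},
])

```text
clock: 22.98
tool_pos: [0.4953, 0.1857, 0.2325]
ee_rot: [2.733, -1.548, -0.0]
wrist_force: [-0.3, 0.5, -0.1]
finger_gap: 0.0295
grip_force: 63.3
```

```bash
python3 - <<'E'
from h import *
s=arm.state(); print(s['tool_pos'],s['wrist_force'],s['moment'],s['finger_gap'])
E
```

```text
[0.49529862 0.18573919 0.23252488] [-0.30391628  0.47068866 -0.11831911] [ 0.1721605  -0.01320426 -0.08073806] 0.029464060675689515
```

arm_command([
  {"tx": 0,"ty": 0,"tz": -2,"wx": 0,"wy": 0,"wz": 0},
  {"tx": 0,"ty": 0,"tz": -5,"wx": 0,"wy": 0,"wz": 0},
  {"tx": 0,"ty": 0,"tz": -10,"wx": 0,"wy": 0,"wz": 0},
  {"tx": 0,"ty": 0,"tz": -16,"wx": 0,"wy": 0,"wz": 0},
  {"tx": 0,"ty": 0,"tz": -22,"wx": 0,"wy": 0,"wz": 0},
  {"tx": 0,"ty": 0,"tz": -28,"wx": 0,"wy": 0,"wz": 0},
  {"tx": 0,"ty": 0,"tz": -34,"wx": 0,"wy": 0,"wz": 0},
  {"tx": 0,"ty": 0,"tz": -40,"wx": 0,"wy": 0,"wz": 0},
])

```text
clock: 23.65
tool_pos: [0.4953, 0.1857, 0.2734]
ee_rot: [-2.733, 1.548, 0.0]
wrist_force: [0.3, -0.1, -8.6]
finger_gap: 0.0295
grip_force: 62.3
```

arm_command([
  {"tx": 0,"ty": 0,"tz": -4,"wx": 0,"wy": 0,"wz": 0},
  {"tx": 0,"ty": 0,"tz": -6,"wx": 0,"wy": 0,"wz": 0},
  {"tx": 0,"ty": 0,"tz": -6,"wx": 0,"wy": 0,"wz": 0},
  {"tx": 0,"ty": 0,"tz": -6,"wx": 0,"wy": 0,"wz": 0},
  {"tx": 0,"ty": 0,"tz": -6,"wx": 0,"wy": 0,"wz": 0},
  {"tx": 0,"ty": 0,"tz": -6,"wx": 0,"wy": 0,"wz": 0},
  {"tx": 0,"ty": 0,"tz": -6,"wx": 0,"wy": 0,"wz": 0},
  {"tx": 0,"ty": 0,"tz": -6,"wx": 0,"wy": 0,"wz": 0},
])

```text
clock: 24.32
tool_pos: [0.4953, 0.1857, 0.2784]
ee_rot: [2.733, -1.548, -0.0]
wrist_force: [0.4, 1.1, -7.9]
finger_gap: 0.0292
grip_force: 62.4
```

```bash
python3 - <<'E'
from h import *
s=arm.state(); print(s['tool_pos'],s['wrist_force'],s['moment'],s['finger_gap'],abs(s['qd']).max())
f=snap('scene','s1.png')
cv2.imwrite('pics/c5.png',cv2.resize(f['image'][80:320,60:380,::-1],None,fx=2.5,fy=2.5))
E
```

```text
[0.49526116 0.18568335 0.2784385 ] [ 0.44889241  1.14447967 -7.87483734] [-0.00088435  0.03299657 -0.00073772] 0.029213697734187718 0.0028053571741395414
```

View pics/c5.png

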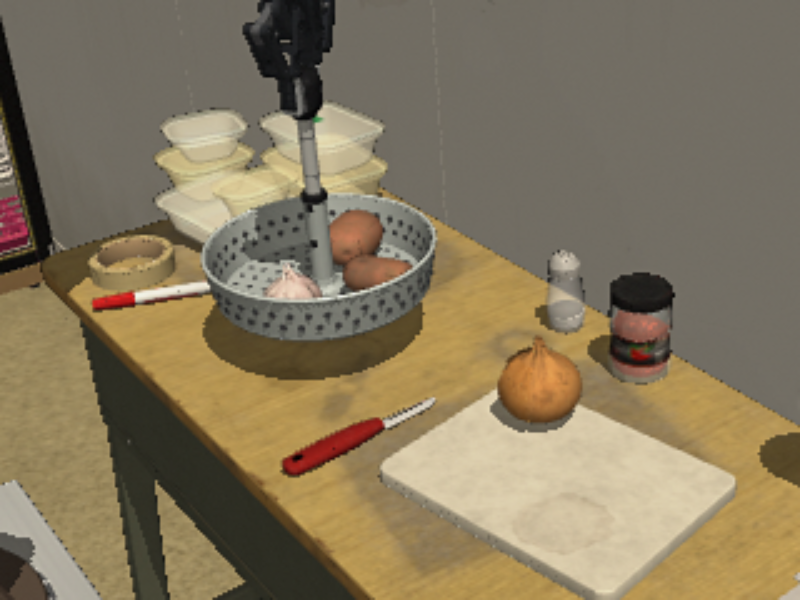

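The basket hangs clear of the desk on the extended handle, essentially level, with the shadow below it and all three vegetables inside. The onion, peeler, shaker and jar are undisturbed. Handing in.

```bash
python3 -c "
from workcell import arm
print(arm.close_job())"
```

```text
the job is handed in; nothing more can be done
None
```

I handed the job in at about 24 s: both potatoes and the garlic are in the basket, the handle is out to its second stop, and the arm is holding the loaded basket steady and nearly level, about 45 mm above the desk; the judge's result wasn't reported back.

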